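Release a dressed touchstone from its toggle clamp and put it away

ROBOT

A 6-joint arm with a two-finger parallel gripper is mounted at the origin on the work surface; the furniture and walls round the work are solid. World frame = base frame: x ahead of the robot, y to its left, z up, the work surface at z = 0. Lengths are in m, angles in rad, forces in N, time in s.
With the tool pointing down it reaches from about 0.375 to 0.975 m from the base axis. Payload 3.8 kg.
Tool frame: the origin (TCP) lies at the very end of the fingers, on their centre line; the grasp point (between the pads) lies 19 mm behind it; y points along the fingers, x is the direction in which the jaws open and shut, and the axes are right-handed (so a half turn about y gives the same grasp; the last joint's range is limited). The gripper opens to 85 mm and grips with 20 to 120 N. Pads are 22 mm wide; open, the fingers measure 114 mm over their backs; the gripper's body (76 mm by 85 mm) begins 54 mm behind the grasp point. The pads swing forward as they close: fully open they stand 13 mm farther back than shut.
Start: joints at [1.123, 0.264, 1.604, -0, 1.274, -0.037], TCP at [0.27, 0.619, 0.231] pointing down, gripper open.
Joint ranges: [-2.63, 2.63], [-0.94, 2.18], [0.31, 2.57], [-1.31, 4.45], [0, 2.66], [-2.55, 2.55]. Speed limits (rad/s): [2.57, 2.57, 3.14, 3.14, 3.14, 3.14].

INTERFACE

Orientations are given as a rotation vector (axis times angle).
In Python, from workcell import bot, cams gives the robot as it stands.
- The arm moves only by the tool play_rows, never from a script. Its argument "motion" is a list of rows, each a list of 2 entries, a list of its own where there are three numbers: the shift along the world's x, y, z normalised to -1 to 1, where 1 is 400 mm, then the turn, a rotation vector about the world's x, y, z normalised to -1 to 1, where 1 is pi/4 rad. In form: [[[tx, ty, tz], [ax, ay, az]], ...]. A call has 1 to 10 rows; each row is the pose to reach, as a shift and turn from the pose commanded when the call began; what a row does not reach only later rows make up. A row lasts 1/8 s, in which the tool goes at most 62.5 mm and 10.7 degrees, less where a joint would pass 70% of its speed; a pose out of reach is approached as far as the arm can. A call with a number of a shift or a turn outside -1 to 1 is refused whole. A call with a gripper value outside its range is refused whole. "gripper" is the closure, from 0 (fully open) to 1 (shut), set as the call begins (left out, the last holds). The fingers move at their own pace and stop on an object; "squeeze" is the grip in N (left out, the last holds). Time passes only in rows, so rows that repeat a pose let the fingers close. It gives the time, the measured TCP pose, the force and the opening at its end, in the units of the state.
- bot.read_state(): the state, without advancing time (a new reading comes with each control period).
- cams.read_camera(name): name is "scene" or "top" or "wrist"; returns (picture, depth): 400x640x3 uint8, red, green, blue; 400x640 float32, m along the optical axis (not along the pixel's ray), 0 where there is no reading.
- cams.calibration(name): a dict with "mtx" (3x3 intrinsics, pixels), "k1" (the pictures are not rectified: a ray, as slopes to the right and down, at radius r is drawn at 1 + k1 r^2 times it, then the intrinsics apply), "R" (3x3) and "t" (3): a world point X has camera coordinates R X + t; the wrist camera has in their place "tool_from_camera" (4x4, takes a point from camera to tool coordinates, whose origin is the TCP and whose axes are the tool frame's). Camera axes: x right, y down, z forward; pixel columns grow to the right and rows downward; lengths in m; the calibration is good to about 2 mm. A picture is of the moment at which its call begins: read the wrist's pose just before it. calibration takes no time and is no camera call.
- bot.finish_job(): hands the job in, once; it reports no verdict.
Trained networks look in the newest picture that a camera, given by its name, has taken for a name from the list of things; names that differ only in an ending like _2 or _b are one class to them, and where a whole thing is asked for, a point or a joint stands for the part that bears it (a point fixed in the world has none). Each returns a list of dicts, best first, with "conf" (0 to 1); they miss things now and then, are a little off and sometimes report something else, mostly with a low value. They report only what shows in the picture. A call takes as long as a camera call.
- cams.recognise(camera, label): "xyz" ([x, y, z] in m, in the coordinates of the camera as it stood for that picture, good to about 4 mm: the middle of the surface that is visible of it).
- cams.regions_of(camera, label): "mask" (400x640 bool, what is visible of it).
- cams.mark_of(camera, label): "xyz" ([x, y, z] in m, in the coordinates of the camera as it stood for that picture, good to about 4 mm: a listed point, or the origin of a listed thing).
The state is a dict: "time": time; "q": joint angles; "joint_vel": joint speeds; "joint_torque": joint torques, N m; "tool_pos": TCP position; "tcp_rot": TCP orientation; "wrist_force": force on the tool from outside, world axes, zero at the start; "torque": the same for the moment, N m; "width": opening from 0.0 (shut) to 1.0 (fully open).
Only numpy, scipy, OpenCV 4.12 (cv2) and the standard library are available. Lean on these libraries where they do the work, as an engineer would, in place of code of your own. Each camera call takes 0.05 s, during which the arm holds its last target.

TASK

The black touchstone has been dressed and is still clamped in the small metal fixture. Take the brass weight out of the shallow wooden tray and stand it upright on top of the wooden block, flip the clamp handle up past its centre until it stays fully open, then lift the stone out and lay it gently, streaked face up and flat, inside the tray. Leave the clamp open, let the stone and weight go, and leave the block and the other things around where they are.

Things in the scene. Friction and masses are not known exactly. Their poses are not given: they have to be found in the camera images.
- clamp_fixture: Aluminium dressing fixture fixed to the worktop: plate 46 mm wide (x), from y = -53 to +123 mm, with two 74 mm wide cross bars at y = +-36 mm; plate top 12 mm above the worktop. Origin: on the worktop under the nest's centre; x across the fixture, y along it towards the clamp, z up. Clamp: steel cheeks 55 mm high at y = 73 to 107 mm, 22 mm wide in all.
- nest (a point): Centre of the nest, on the plate's top; the stone starts centred here. Around it four upright steel pins (6 mm thick, 8 mm high above the plate, at x = +-31, y = +-36 mm) and an end stop (9 mm high) at y = -50 mm, so the stone comes out only straight up. Between the pins the stone's long sides overhang the plate by 3 mm and are free for the fingers.
- spindle_tip (a point): Rubber tip under the free end of the clamp bar, 50 mm from the bar's hinge (fixture y = 83 mm, 46 mm high). Locked, it presses on the stone with a few N, 12 mm in from its +y end. The bar is driven by the handle alone; open, it stands upright and leans slightly back, at fixture y = 75 to 115 mm; bar and raised handle reach 120 mm above the worktop.
- clamp_handle (a joint): Handle of the toggle clamp (hinge), rad: 0 = locked, handle level and pointing to the fixture's +y; it grows as the free end is lifted; 1.5 = fully open, handle upright. It snaps over centre at about 0.75: let go below that it springs shut, above it it springs fully open and stays. Lifting takes about 5 N at the grip at first, less as it rises.
- handle_grip (a point): Middle of the handle's grip: grey plastic, 14 mm wide (fixture x), 13 mm thick, 54 mm long; 50 mm from the hinge, 22 mm from the free end, 48 mm above the worktop when locked; moves with the handle. Both sides are clear for fingers; the fixture's plate (12 mm high) ends 24 mm before it.
- handle_hinge (a point): Point on the axis of the handle's hinge, 46 mm above the worktop, at fixture y = 97 mm; the axis runs along the fixture's x.
- touchstone: Touchstone: black slab, 52 (x) by 90 (y) by 18 (z) mm, about 0.19 kg, a few gold streaks on its upper face. Origin: centre of its underside. It starts clamped in the fixture, its y along the fixture's y, its underside 12 mm above the worktop.
- stone_tray: Shallow open wooden tray fixed to the worktop, outside 74 (x) by 114 (y) by 9 (z) mm, walls 5 mm, inside 64 by 104 mm, floor 5 mm above the worktop; each long wall has a 54 mm wide gap in its middle for the fingers, down to the floor. Origin: centre of its underside, z up. The brass weight starts in it. It has changed places with the wooden block in some starts.
- weight_100: Brass weight, round with a knob on top, 24 mm in diameter, 27 mm high, about 0.1 kg, origin: centre of its underside. It starts upright in the tray.
- wood_block: Wooden block, 56 (x) by 72 (y) by 33 (z) mm, 0.16 kg, loose on the worktop; origin: centre of its underside; the flat top is 33 mm above it.
- rinse: Bystander: dropper bottle with a blue cap, 31 mm across, 84 mm high, standing beyond the free end of the handle. Origin: centre of its underside.
- stamp: Bystander: wooden rubber stamp, 24 by 46 by 67 mm high, standing on the robot's side of the fixture. Origin: centre of its underside.
- ring_box: Bystander: closed dark red ring box, 60 by 52 by 42 mm high, beyond the end-stop end of the fixture. Origin: centre of its underside.
- acid_18: Bystander: dropper bottle with a green cap, 31 mm across, 84 mm high, in the back row to the right of the tray and the block. Origin: centre of its underside.

How it is judged:
On the way, in this order (a step that is already met when the one before it is completed fails the run):
1. the clamp handle is flipped past centre to fully open, with the stone still lying in the fixture (value of joint clamp_handle above 1.3 rad and distance between touchstone and clamp_fixture below 0.022 m), for 0.2 s.
2. the freed stone is lifted out of the fixture, above the pins (value of joint clamp_handle above 1.2 rad and z of touchstone in the frame of clamp_fixture above 0.035 m), for 0.1 s.
At the end, for the whole second after the job is handed in: The touchstone lies flat (within 0.06 rad) and streaked face up on the tray's floor inside its walls, at rest; the brass weight stands upright (within 0.12 rad) on top of the wooden block, at rest; the clamp handle is open beyond 1.3 rad; the block is within 25 mm of where it stood (x of touchstone in the frame of stone_tray between -0.012 and 0.012 m and y of touchstone in the frame of stone_tray between -0.013 and 0.013 m and z of touchstone in the frame of stone_tray between 0.003 and 0.0075 m and angle between touchstone's own z axis and vertical below 0.06 rad and x of weight_100 in the frame of wood_block between -0.028 and 0.028 m and y of weight_100 in the frame of wood_block between -0.036 and 0.036 m and z of weight_100 in the frame of wood_block between 0.03 and 0.037 m and angle between weight_100's own z axis and vertical below 0.12 rad and value of joint clamp_handle above 1.3 rad and linear speed of each of touchstone, weight_100 below 0.02 m/s and distance of wood_block from where it was at the start of the episode below 0.025 m).
It fails at once if the stone is forced out of the fixture before the clamp is open (z of touchstone in the frame of clamp_fixture above 0.024 m and value of joint clamp_handle below 0.75 rad and horizontal distance between touchstone and clamp_fixture below 0.06 m).
It fails at once if the stone is dropped or thrown into the tray (linear speed of touchstone above 0.45 m/s and horizontal distance between touchstone and stone_tray below 0.06 m and height (world z) of touchstone below 0.03 m).
It fails at once if the wooden block is pushed away or tipped (distance of wood_block from where it was at the start of the episode above 0.03 m or angle between wood_block's own z axis and vertical above 0.3 rad).
It fails at once if a bystander (either dropper bottle, the stamp or the ring box) is pushed away or knocked over (distance of any of rinse, stamp, ring_box, acid_18 from where it was at the start of the episode above 0.03 m or angle between any of rinse, stamp, ring_box, acid_18's own z axis and vertical above 0.4 rad).
It also fails if it takes over 58 s, if anything falls off the work surface, if the arm or the gripper's body presses on something with over 40 N, if the wrist force passes 120 N, or if a joint passes its speed limit or range.

## Working session

There is one attempt and no reset: what is moved stays moved. The work goes in short steps, Python scripts to look and compute and a tool call to move; the robot and the scene stay as the last step left them, time stands still between calls to the robot, and variables do not carry over. Pictures are saved under pics/ and viewed, and the job is handed in when it is done.

Besides the shell and the picture viewer there is one more tool, called after "Call:" as name(argument=value, ...), one argument or row to a line, values as JSON. play_rows: Moves the arm, as the interface text tells. Its arguments: {"type":"object","properties":{"motion":{"type":"array","items":{"type":"array"}},"gripper":{"type":"number"},"squeeze":{"type":"number"}},"required":["motion"]}

```bash
mkdir -p pics; ls; cat > h.py <<'E'
import numpy as np, cv2
from scipy.spatial.transform import Rotation as R
from workcell import bot, cams
def save(im,name): cv2.imwrite('pics/'+name,cv2.cvtColor(im,cv2.COLOR_RGB2BGR))
def c2w(cam,p,st=None):
    c=cams.calibration(cam); p=np.asarray(p,float)
    if cam=='wrist':
        T=np.array(c['tool_from_camera']); q=p@T[:3,:3].T+T[:3,3]
        return q@R.from_rotvec(st['tcp_rot']).as_matrix().T+np.array(st['tool_pos'])
    return (p-np.array(c['t']))@np.array(c['R'])
def rays(cam,uv):
    c=cams.calibration(cam); d=np.array([c['k1'],0,0,0,0],float)
    return cv2.undistortPoints(np.asarray(uv,float).reshape(-1,1,2),np.array(c['mtx']),d).reshape(-1,2)
def cloud(cam,dep,mask,st=None):
    v,u=np.nonzero(mask&(dep>0)); z=dep[v,u]
    r=undist(cam,np.c_[u,v]); return c2w(cam,np.c_[r*z[:,None],z],st)
def undist(cam,uv):
    c=cams.calibration(cam); K=np.array(c['mtx']); k=c['k1']
    x=(np.asarray(uv,float)-K[:2,2])/np.array([K[0,0],K[1,1]]); y=x.copy()
    for _ in range(15): y=x/(1+k*(y**2).sum(1,keepdims=True))
    return y
E
python3 - <<'E'
from h import *
s=bot.read_state(); print(s)
for n in ('scene','top'):
    p,d=cams.read_camera(n); save(p,n+'0.png'); c=cams.calibration(n); print(n,c['k1'],-np.array(c['R']).T@c['t'])
    for l in ['clamp_fixture','nest','handle_grip','handle_hinge','spindle_tip','touchstone','stone_tray','weight_100','wood_block','rinse','stamp','ring_box','acid_18']:
        m=cams.mark_of(n,l); print(l,[(np.round(c2w(n,q['xyz']),4).tolist(),round(q['conf'],2)) for q in m[:2]])
E
```

```text
pics
{'time': 0.0, 'q': array([ 1.12309482e+00,  2.64749073e-01,  1.60543014e+00, -2.33785913e-05,
        1.27368815e+00, -3.69241296e-02]), 'joint_vel': array([-2.61894287e-03,  7.26357368e-05, -6.85084977e-04,  1.94848086e-04,
        6.25873812e-04,  1.08486477e-03]), 'joint_torque': array([ 8.88460727e-04, -5.15085912e+01, -3.67328775e+01,  7.72452881e-05,
        1.25151750e-02, -2.75665315e-05]), 'tool_pos': array([0.26923875, 0.61815496, 0.22993446]), 'tcp_rot': array([-1.37720035, -0.90008718,  0.90327226]), 'wrist_force': array([ 0.26263283, -0.16354069, -0.19320734]), 'torque': array([-0.01430921,  0.03284363, -0.03109755]), 'width': 1.001771675919528}
scene -0.06729851471783005 [-0.48667874  0.67127682  0.63857942]
clamp_fixture [([0.4102, 0.204, -0.0008], 0.94)]
nest [([0.41, 0.2083, 0.0075], 0.64)]
handle_grip [([0.4232, 0.3553, 0.0464], 0.71)]
handle_hinge [([0.4201, 0.307, 0.0399], 0.91), ([0.3247, 0.2853, -0.0024], 0.21)]
spindle_tip [([0.4153, 0.2431, 0.031], 0.54), ([0.5559, 0.4044, -0.003], 0.42)]
touchstone [([0.4452, 0.0801, 0.0004], 0.69), ([0.4078, 0.2117, 0.0
[... 361 characters left out ...]
0369835705 [0.33059653 0.3228266  1.00753531]
clamp_fixture [([0.4085, 0.2064, 0.0044], 0.82), ([0.4191, 0.3063, 0.0441], 0.22)]
nest [([0.4091, 0.2086, 0.0162], 0.84)]
handle_grip [([0.4309, 0.3594, 0.0442], 0.5)]
handle_hinge []
spindle_tip [([0.416, 0.2418, 0.0279], 0.72)]
touchstone []
stone_tray [([0.5519, 0.4046, -0.0009], 0.87), ([0.4074, 0.2091, 0.0035], 0.64)]
weight_100 [([0.5579, 0.2198, -0.0013], 0.66), ([0.5555, 0.4042, 0.0014], 0.52)]
wood_block [([0.556, 0.2179, -0.0003], 0.77)]
rinse [([0.431, 0.5347, -0.0027], 0.51)]
stamp [([0.319, 0.291, -0.0032], 0.77)]
ring_box [([0.448, 0.0811, -0.0007], 0.73), ([0.4048, 0.2084, 0.0182], 0.72)]
acid_18 [([0.5535, 0.0946, -0.0033], 0.7)]
```

View pics/scene0.png

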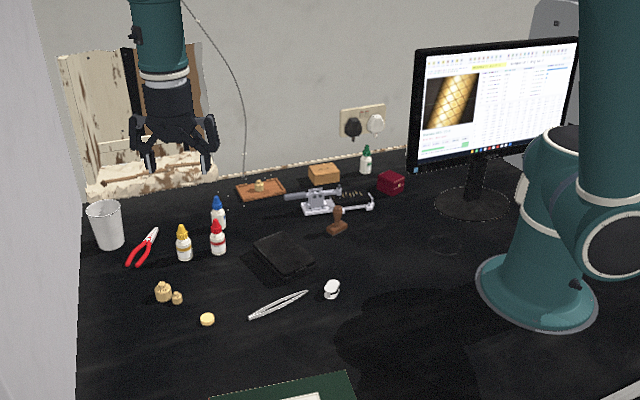

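View pics/top0.png

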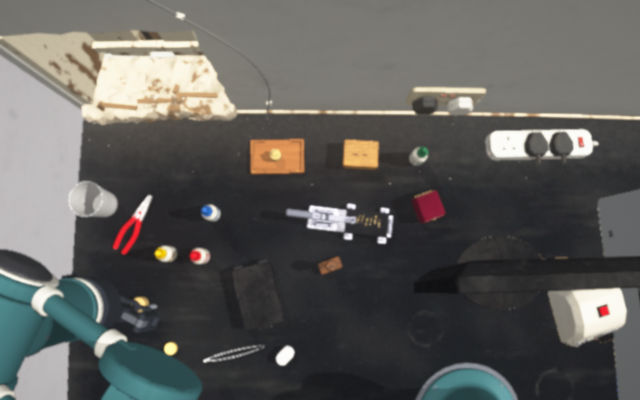

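The views show the tray with its weight at about (277,155) in the top picture, the block at (361,153), and the fixture from (290,212) to (392,225) with its handle pointing left (+y). The networks agree with this. Next I'll get the orientations.

```bash
python3 - <<'E'
from h import *
s=bot.read_state(); M=R.from_rotvec(s['tcp_rot']).as_matrix(); print(M.round(3))
c=cams.calibration('wrist'); print(np.round(c['tool_from_camera'],3),np.round(c['mtx'],1))
p,d=cams.read_camera('top')
cv2.imwrite('pics/crop0.png',cv2.cvtColor(cv2.resize(p[110:260,230:460],None,fx=3.4,fy=3.4,interpolation=cv2.INTER_CUBIC),cv2.COLOR_RGB2BGR))
for l in ['stone_tray','wood_block','clamp_fixture','touchstone','weight_100','stamp','handle_grip']:
    for m in cams.regions_of('top',l)[:2]:
        P=cloud('top',d,m['mask']); 
        if len(P)<5: continue
        zt=np.percentile(P[:,2],90)
        r=cv2.minAreaRect(P[:,:2].astype(np.float32)*1000)
        print(l,round(m['conf'],2),len(P),P.mean(0).round(4),'z90',zt.round(4),'rect',np.round(r[0],1),np.round(r[1],1),round(r[2],1))
E
```

```text
[[ 0.399 -0.    -0.917]
 [ 0.917 -0.     0.399]
 [-0.    -1.     0.   ]]
[[ 1.     0.     0.    -0.   ]
 [-0.    -0.294  0.956 -0.143]
 [ 0.    -0.956 -0.294  0.075]
 [ 0.     0.     0.     1.   ]] [[277.8   0.  320.4]
 [  0.  277.8 197.7]
 [  0.    0.    1. ]]
stone_tray 0.63 1662 [0.5553 0.3988 0.0061] z90 0.0092 rect [556.  398.6] [ 75.2 114. ] 1.7
wood_block 0.6 916 [0.5546 0.2226 0.0321] z90 0.0358 rect [557.2 221.7] [69.2 57.1] 86.7
wood_block 0.57 113 [0.555  0.4022 0.0239] z90 0.0319 rect [558.1 402.9] [27.5 22.8] 0.7
clamp_fixture 0.82 1266 [0.416  0.2803 0.0294] z90 0.0541 rect [416.5 263.9] [225.3  74.7] 83.4
clamp_fixture 0.37 194 [0.4258 0.3413 0.0532] z90 0.056 rect [426.  337.1] [74.3 12.9] 83.7
touchstone 0.62 1034 [0.4098 0.2085 0.0295] z90 0.0322 rect [412.4 208.2] [91.  56.4] 82.9
touchstone 0.59 1279 [0.4168 0.2831 0.0295] z90 0.0542 rect [417.5 266.6] [219.7  73.7] 83.0
stamp 0.67 235 [0.3224 0.2861 0.0371] z90 0.0659 rect [322.3 285.2] [22.9 44.8] 18.4
handle_grip 0.64 232 [0.4254 0.34   0.0525] z90 0.0557 rect [425.2 337. ] [78.  13.7] 82.8
```

View pics/crop0.png

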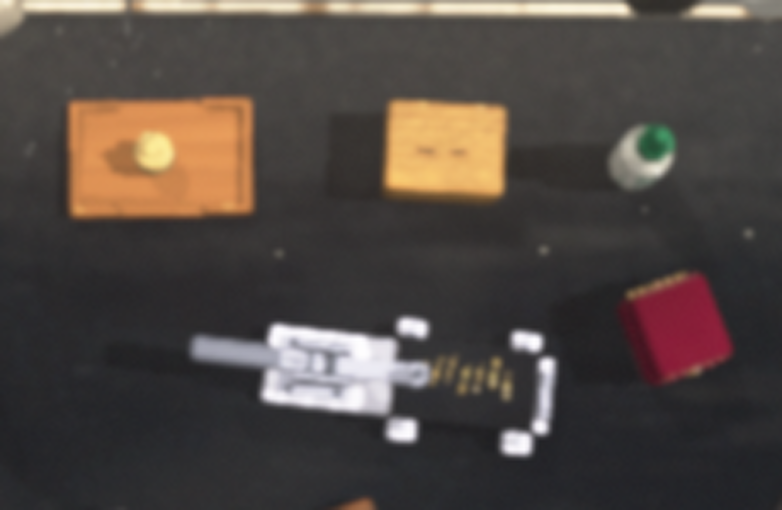

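```bash
python3 - <<'E'
from h import *
for n in ('top','scene'):
    p,d=cams.read_camera(n); P=cloud(n,d,d>0)
    m=(P[:,1]>0.05)&(P[:,1]<0.5)&(P[:,0]>0.6)&(P[:,0]<1.2)
    Q=P[m]
    for lo,hi in ((-.02,.005),(.005,.03),(.03,.06),(.06,.1),(.1,.2),(.2,.4)):
        q=Q[(Q[:,2]>lo)&(Q[:,2]<hi)]
        if len(q): print(n,lo,hi,len(q),np.percentile(q[:,0],[1,50,99]).round(3))
E
```

```text
top -0.02 0.005 4926 [0.601 0.628 0.659]
top 0.005 0.03 1080 [0.634 0.659 0.662]
top 0.03 0.06 883 [0.64  0.66  0.662]
top 0.06 0.1 1270 [0.628 0.659 0.662]
top 0.1 0.2 4974 [0.629 0.659 0.661]
top 0.2 0.4 15544 [0.657 0.66  0.662]
scene -0.02 0.005 1524 [0.601 0.637 0.661]
scene 0.005 0.03 1230 [0.637 0.658 0.664]
scene 0.03 0.06 1441 [0.642 0.659 0.675]
scene 0.06 0.1 1953 [0.626 0.658 0.757]
scene 0.1 0.2 5412 [0.629 0.659 0.743]
scene 0.2 0.4 13071 [0.654 0.66  0.737]
```

Call:
play_rows(
  motion=[
    [[0.1, -0.08, 0], [0, 0, -0.15]],
    [[0.25, -0.19, -0.01], [0, 0, -0.35]],
    [[0.4, -0.3, -0.03], [0, 0, -0.55]],
    [[0.55, -0.42, -0.05], [0, 0, -0.75]],
    [[0.65, -0.5, -0.07], [0, 0, -0.9]],
    [[0.715, -0.545, -0.075], [0, 0, -0.98]],
    [[0.715, -0.545, -0.075], [0, 0, -0.98]],
  ],
)

```text
time: 2.78
tool_pos: [0.5587, 0.3973, 0.2004]
tcp_rot: [-1.551, -0.302, 0.302]
wrist_force: [-0.7, -0.6, -0.5]
width: 1.004
```

Call:
play_rows(
  motion=[
    [[0, 0, 0], [0, 0, -0.15]],
    [[0, 0, 0], [0, 0, -0.33]],
    [[0, 0, 0], [0, 0, -0.45]],
    [[0, 0, 0], [0, 0, -0.45]],
  ],
)

```text
time: 3.28
tool_pos: [0.5548, 0.4016, 0.2014]
tcp_rot: [-1.57, -0.031, 0.031]
wrist_force: [-0.5, 0.4, 0.8]
width: 1.002
```

```bash
cat > look.py <<'E'
from h import *
import sys
def look(tag,labels,marks=True):
    s=bot.read_state(); p,d=cams.read_camera('wrist'); save(p,tag+'.png')
    M=R.from_rotvec(s['tcp_rot']).as_matrix()
    print('t',s['time'],'tcp',s['tool_pos'].round(4),'yaw',np.degrees(np.arctan2(M[1,0],M[0,0])).round(2),'ydir',M[:,1].round(3),'w',round(s['width'],3),'F',s['wrist_force'].round(1))
    np.savez('last.npz',p=p,d=d,pos=s['tool_pos'],rot=s['tcp_rot'])
    for l in labels:
        for q in cams.mark_of('wrist',l)[:2]: print(' mark',l,c2w('wrist',q['xyz'],s).round(4),round(q['conf'],2))
        for q in cams.regions_of('wrist',l)[:2]:
            P=cloud('wrist',d,q['mask'],s)
            if len(P)<10: continue
            zt=np.percentile(P[:,2],95); T=P[P[:,2]>zt-0.006]
            r=cv2.minAreaRect(P[:,:2].astype(np.float32)*1000); r2=cv2.minAreaRect(T[:,:2].astype(np.float32)*1000)
            print(' reg',l,round(q['conf'],2),len(P),'z5/50/95',np.percentile(P[:,2],[5,50,95]).round(4),'rect',np.round(r[0],1),np.round(r[1],1),round(r[2],1),'top',np.round(r2[0],1),np.round(r2[1],1),round(r2[2],1))
    return s,p,d
if __name__=='__main__': look(sys.argv[1],sys.argv[2:])
E
python3 look.py w1 weight_100 stone_tray wood_block touchstone clamp_fixture handle_grip handle_hinge
```

```text
t 3.275 tcp [0.5548 0.4016 0.2014] yaw 2.24 ydir [-0.  0. -1.] w 1.002 F [-0.5  0.4  0.8]
 mark weight_100 [0.5555 0.4065 0.0081] 0.78
 reg weight_100 0.93 368 z5/50/95 [0.0081 0.0234 0.032 ] rect [556.9 401.2] [24.5 28. ] 2.7 top [556.4 403.7] [9.3 9.6] 2.1
 mark stone_tray [0.5561 0.4018 0.0044] 0.81
 reg stone_tray 0.62 5015 z5/50/95 [0.0039 0.0052 0.0092] rect [556.2 399.4] [ 74.6 114.2] 1.8 top [556.  399.4] [ 74.1 114.3] 1.5
 mark wood_block [ 0.5574  0.2186 -0.001 ] 0.65
 reg wood_block 0.83 2435 z5/50/95 [0.0056 0.0328 0.0341] rect [558.8 205.6] [104.7  64.1] 86.4 top [557.3 220.9] [73.8 56.1] 86.8
 mark touchstone [0.4223 0.3085 0.0444] 0.62
 mark touchstone [0.4136 0.2096 0.0122] 0.49
 reg touchstone 0.62 86 z5/50/95 [0.017  0.0268 0.0299] rect [474.7 300.8] [254.5  11. ] 68.1 top [477.  306.7] [241.9   7.6] 67.3
 mark clamp_fixture [0.4231 0.3064 0.0489] 0.45
 reg clamp_fixture 0.95 1448 z5/50/95 [0.0097 0.049  0.0545] rect [425.5 270. ] [ 49.4 213.4] 3.0 top [424.2 336.7] [80.7 21.1] 87.2
 reg clamp_fixture 0.45 1217 z5/50/95 [0.0056 0.0171 0.0654] rect [310.7 271.4] [79.1 48.6] 50.3 top [323.5 287.2] [18.6 19.4] 1.6
 mark handle_grip [0.4258 0.3533 0.0439] 0.8
 reg handle_grip 0.96 676 z5/50/95 [0.0475 0.0529 0.0548] rect [419.7 343.4] [68.9 27.1] 83.5 top [426.4 342.6] [68.9 13.6] 83.9
 reg handle_grip 0.72 1236 z5/50/95 [0.0038 0.017  0.0654] rect [301.1 275.1] [78.  47.1] 27.2 top [324.  287.2] [19.  18.1] 88.2
 mark handle_hinge [0.4247 0.3033 0.0475] 0.84
 reg handle_hinge 0.55 1736 z5/50/95 [0.0006 0.0469 0.0549] rect [435.1 299.7] [286.1 103.3] 70.9 top [453.3 369.7] [175.1  50.7] 47.8
```

View pics/w1.png

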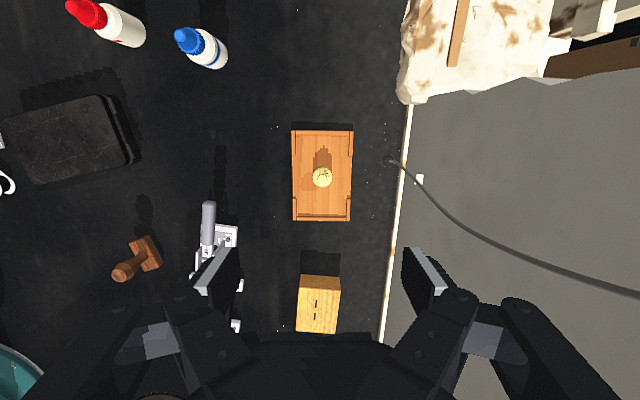

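The wrist picture shows the weight at (322,177) in the tray, whose corners are at (291,130) and (353,222). Depth puts the weight's top at 32 mm (5 + 27, as expected). Going down now.

Call:
play_rows(
  motion=[
    [[0, 0.006, -0.1], [0, 0, 0]],
    [[0, 0.006, -0.22], [0, 0, 0]],
    [[0, 0.006, -0.34], [0, 0, 0]],
    [[0, 0.006, -0.42], [0, 0, 0]],
    [[0, 0.006, -0.46], [0, 0, 0]],
    [[0, 0.006, -0.475], [0, 0, 0]],
    [[0, 0.006, -0.475], [0, 0, 0]],
  ],
)

```text
time: 4.9
tool_pos: [0.5563, 0.4037, 0.0123]
tcp_rot: [-1.57, -0.03, 0.028]
wrist_force: [-0.1, -0.0, 0.5]
width: 0.998
```

Call:
play_rows(
  motion=[
    [[0, 0, 0], [0, 0, 0]],
    [[0, 0, 0], [0, 0, 0]],
    [[0, 0, 0], [0, 0, 0]],
    [[0, 0, 0], [0, 0, 0]],
    [[0, 0, 0], [0, 0, 0]],
    [[0, 0, 0], [0, 0, 0]],
  ],
  gripper=1,
  squeeze=25,
)

```text
time: 5.65
tool_pos: [0.5559, 0.4035, 0.012]
tcp_rot: [-1.57, -0.029, 0.029]
wrist_force: [-1.1, -0.4, 4.6]
width: 0.259
```

```bash
python3 look.py w2 weight_100
```

```text
t 5.65 tcp [0.5559 0.4035 0.012 ] yaw 2.12 ydir [ 0.001  0.    -1.   ] w 0.259 F [-1.1 -0.4  4.6]
 mark weight_100 [0.5538 0.4042 0.0062] 0.74
 reg weight_100 0.93 1807 z5/50/95 [0.0093 0.0234 0.0321] rect [555.8 403.3] [22.6 24.3] 0.6 top [556.  403.7] [11.6 10.8] 64.8
```

View pics/w2.png

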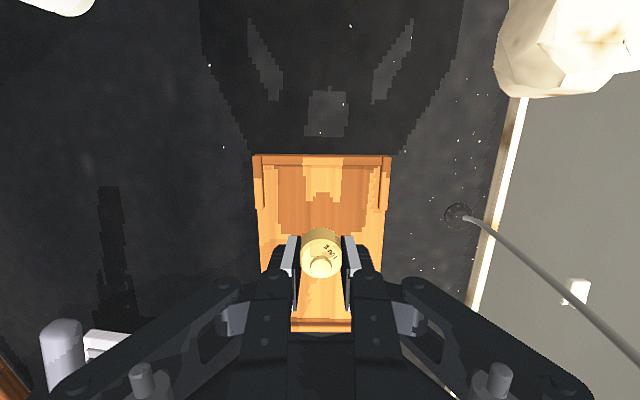

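The picture shows the weight held between the pads at (320,255), upright.

Call:
play_rows(
  motion=[
    [[0, 0, 0.05], [0, 0, 0]],
    [[0, 0, 0.15], [0, 0, 0]],
    [[0, -0.04, 0.2], [0, 0, 0]],
    [[0, -0.13, 0.2], [0, 0, 0]],
    [[0, -0.24, 0.2], [0, 0, 0]],
    [[0, -0.35, 0.2], [0, 0, 0]],
    [[0.0025, -0.43, 0.2], [0, 0, 0]],
    [[0.0025, -0.456, 0.19], [0, 0, 0]],
    [[0.0025, -0.456, 0.16], [0, 0, 0]],
    [[0.0025, -0.456, 0.12], [0, 0, 0]],
  ],
)

```text
time: 7.05
tool_pos: [0.5567, 0.2216, 0.0586]
tcp_rot: [-1.57, -0.03, 0.029]
wrist_force: [-1.0, 0.4, -0.8]
width: 0.259
```

```bash
python3 look.py w3 weight_100 wood_block
```

```text
t 7.05 tcp [0.5567 0.2216 0.0586] yaw 2.14 ydir [ 0.001  0.001 -1.   ] w 0.259 F [-1.   0.4 -0.8]
 mark weight_100 [0.5571 0.222  0.0548] 0.79
 reg weight_100 0.96 1804 z5/50/95 [0.056  0.0699 0.0785] rect [557.5 210.4] [22.7 46.7] 3.6 top [556.9 221.6] [10.5 11.1] 50.0
 mark wood_block [5.602e-01 2.172e-01 4.000e-04] 0.7
 reg wood_block 0.58 5730 z5/50/95 [0.0148 0.033  0.034 ] rect [558.  210.4] [93.5 66.5] 86.9 top [557.3 220.9] [72.6 56.2] 86.9
```

View pics/w3.png

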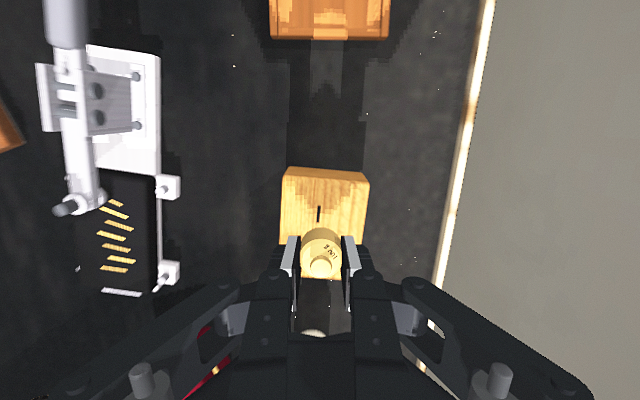

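The picture shows the weight held over the block, with the weight at (320,250) and the block's top around (325,220). The weight's bottom is at about 51.5 mm and the block's top at 33 mm, so I lower it 18.5 mm.

Call:
play_rows(
  motion=[
    [[0, 0, -0.015], [0, 0, 0]],
    [[0, 0, -0.03], [0, 0, 0]],
    [[0, 0, -0.04], [0, 0, 0]],
    [[0, 0, -0.045], [0, 0, 0]],
    [[0, 0, -0.046], [0, 0, 0]],
    [[0, 0, -0.046], [0, 0, 0]],
  ],
)

```text
time: 8.05
tool_pos: [0.5567, 0.2208, 0.041]
tcp_rot: [-1.571, -0.029, 0.029]
wrist_force: [-0.0, 0.1, -1.3]
width: 0.26
```

Call:
play_rows(
  motion=[
    [[0, 0, 0], [0, 0, 0]],
    [[0, 0, 0], [0, 0, 0]],
    [[0, 0, 0], [0, 0, 0]],
    [[0, 0, 0.05], [0, 0, 0]],
    [[0, 0, 0.15], [0, 0, 0]],
    [[0, 0, 0.25], [0, 0, 0]],
    [[0, 0, 0.3], [0, 0, 0]],
  ],
  gripper=0.4,
)

```text
time: 8.93
tool_pos: [0.5584, 0.2215, 0.1653]
tcp_rot: [-1.569, -0.033, 0.025]
wrist_force: [0.9, 0.3, 0.2]
width: 0.601
```

```bash
python3 look.py w4 weight_100 wood_block touchstone clamp_fixture handle_grip handle_hinge
```

```text
t 8.925 tcp [0.5584 0.2215 0.1653] yaw 2.11 ydir [ 0.006  0.002 -1.   ] w 0.601 F [0.9 0.3 0.2]
 mark weight_100 [0.5568 0.2225 0.0353] 0.87
 mark weight_100 [ 0.3225  0.2802 -0.0011] 0.68
 reg weight_100 0.57 534 z5/50/95 [0.0406 0.0516 0.06  ] rect [556.9 220.9] [23.5 23.5] 43.5 top [556.7 220.9] [10.6 10.4] 24.2
 reg weight_100 0.3 6335 z5/50/95 [0.0111 0.0476 0.0549] rect [414.9 268.8] [ 71.4 219.2] 2.4 top [423.8 305.1] [139.7  24.4] 80.0
 mark wood_block [ 0.5587  0.2183 -0.0017] 0.83
 mark wood_block [0.4468 0.078  0.0036] 0.53
 reg wood_block 0.6 3271 z5/50/95 [0.0274 0.033  0.0342] rect [558.6 215. ] [84.9 59.9] 87.7 top [557.2 221.2] [72.  55.9] 87.0
 reg wood_block 0.55 971 z5/50/95 [0.0402 0.0497 0.0588] rect [417.3 262.3] [51.2 23.6] 69.0 top [417.9 258.7] [45.7 11.7] 80.8
 mark touchstone [0.414  0.2095 0.0098] 0.59
 mark touchstone [4.439e-01 8.000e-02 3.000e-04] 0.32
 reg touchstone 0.79 3789 z5/50/95 [0.0225 0.0293 0.0306] rect [410.6 209.8] [90.5 52.7] 83.1 top [410.8 209.7] [90.5 52.5] 82.5
 reg touchstone 0.55 1222 z5/50/95 [0.0115 0.0479 0.0823] rect [550.9  70.7] [83.8 30. ] 86.0 top [553.7  98.2] [10.1 12. ] 60.4
 reg clamp_fixture 0.66 6663 z5/50/95 [0.0106 0.0467 0.0549] rect [413.3 267.2] [246.   82.1] 83.1 top [423.  306.2] [141.3  24.5] 83.1
 mark handle_grip [0.4263 0.3534 0.0469] 0.82
 reg handle_grip 0.62 1750 z5/50/95 [0.0461 0.0527 0.0548] rect [412.7 345.4] [92.7 44.2] 84.0 top [426.9 337.1] [79.1 15.1] 82.9
 mark handle_hinge [0.4211 0.3062 0.0444] 0.76
 mark handle_hinge [0.553  0.0986 0.0015] 0.47
 reg handle_hinge 0.73 6714 z5/50/95 [0.01   0.0465 0.0549] rect [416.9 266.6] [244.9  74.2] 83.9 top [423.1 305.7] [140.7  24.5] 82.7
```

View pics/w4.png

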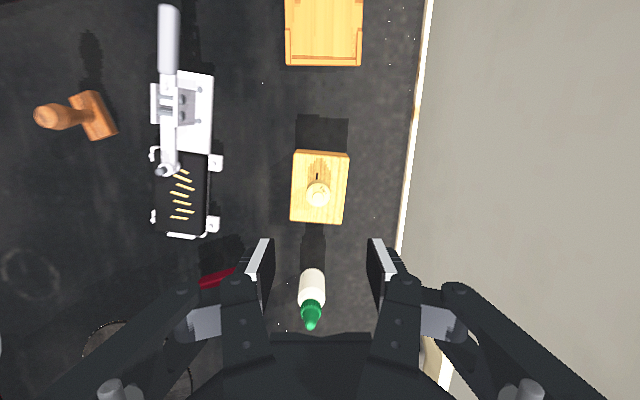

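The weight stands at (318,195) on the block's top, measured at (0.557,0.221) with its top at 60 mm (33 + 27). The stone (top 30 mm) and fixture yaw of -7° agree across the views. Next is the handle.

Call:
play_rows(
  motion=[
    [[-0.07, 0.08, 0], [0, 0, -0.05]],
    [[-0.18, 0.19, 0], [0, 0, -0.12]],
    [[-0.28, 0.29, 0], [0, 0, -0.18]],
    [[-0.321, 0.3365, 0], [0, 0, -0.202]],
    [[-0.321, 0.3365, -0.05], [0, 0, -0.202]],
    [[-0.321, 0.3365, -0.1], [0, 0, -0.202]],
    [[-0.321, 0.3365, -0.15], [0, 0, -0.202]],
    [[-0.321, 0.3365, -0.15], [0, 0, -0.202]],
  ],
)

```text
time: 10.58
tool_pos: [0.4267, 0.3544, 0.099]
tcp_rot: [-1.571, 0.098, -0.093]
wrist_force: [-0.4, -0.3, 0.3]
width: 0.604
```

```bash
python3 look.py w5 handle_grip handle_hinge
```

```text
t 10.575 tcp [0.4267 0.3544 0.099 ] yaw -6.97 ydir [-0.003 -0.003 -1.   ] w 0.604 F [-0.4 -0.3  0.3]
 mark handle_grip [0.4307 0.3552 0.0476] 0.65
 reg handle_grip 0.57 1525 z5/50/95 [0.0494 0.053  0.0546] rect [427.  337.2] [79.4 16.4] 82.9 top [425.6 337.4] [79.4 13.8] 83.5
 mark handle_hinge [ 0.5539  0.0973 -0.0008] 0.72
 mark handle_hinge [0.4244 0.3063 0.047 ] 0.65
 reg handle_hinge 0.64 5560 z5/50/95 [0.0107 0.0488 0.0546] rect [411.8 303.2] [ 74.1 145.7] 2.8 top [423.  311.3] [131.6  26. ] 82.0
```

View pics/w5.png

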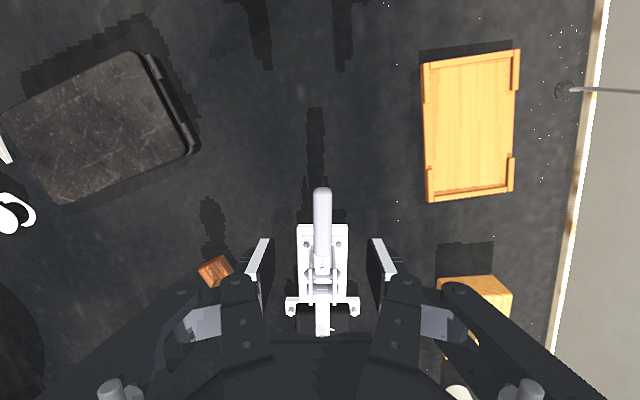

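The handle lies between the pads, at (322,190) to (322,330). Going down and closing lightly.

Call:
play_rows(
  motion=[
    [[0, 0, -0.06], [0, 0, 0]],
    [[0, 0, -0.12], [0, 0, 0]],
    [[0, 0, -0.165], [0, 0, 0]],
    [[0, 0, -0.175], [0, 0, 0]],
    [[0, 0, -0.175], [0, 0, 0]],
  ],
)

```text
time: 11.45
tool_pos: [0.4284, 0.3556, 0.0312]
tcp_rot: [-1.568, 0.096, -0.096]
wrist_force: [-0.4, 0.1, -0.3]
width: 0.601
```

Call:
play_rows(
  motion=[
    [[0, 0, 0], [0, 0, 0]],
    [[0, 0, 0], [0, 0, 0]],
    [[0, 0, 0], [0, 0, 0]],
    [[0, 0, 0], [0, 0, 0]],
  ],
  gripper=1,
  squeeze=25,
)

```text
time: 11.95
tool_pos: [0.428, 0.356, 0.0318]
tcp_rot: [-1.568, 0.096, -0.096]
wrist_force: [-4.8, 1.9, 6.5]
width: 0.157
```

Call:
play_rows(
  motion=[
    [[0, -0.001, 0.012], [0, 0, 0]],
    [[0, -0.0035, 0.025], [0, 0, 0]],
    [[-0.0014, -0.0117, 0.048], [0, 0, 0]],
    [[-0.003, -0.0246, 0.07], [0, 0, 0]],
    [[-0.005, -0.0412, 0.088], [0, 0, 0]],
    [[-0.0075, -0.0613, 0.103], [0, 0, 0]],
    [[-0.0103, -0.0836, 0.113], [0, 0, 0]],
    [[-0.0125, -0.102, 0.118], [0, 0, 0]],
    [[-0.0125, -0.102, 0.118], [0, 0, 0]],
  ],
)

```text
time: 13.08
tool_pos: [0.423, 0.3142, 0.0794]
tcp_rot: [-1.568, 0.096, -0.096]
wrist_force: [-6.3, 1.5, 4.2]
width: 0.159
```

```bash
python3 look.py w6 handle_grip touchstone
```

```text
t 13.075 tcp [0.423  0.3142 0.0794] yaw -7.03 ydir [-0.  0. -1.] w 0.159 F [-6.3  1.5  4.2]
 mark handle_grip [0.4223 0.3199 0.091 ] 0.83
 reg handle_grip 0.92 792 z5/50/95 [0.1079 0.1117 0.1138] rect [425.  331.5] [12.6 13.5] 82.6 top [425.  331.5] [12.6 13.5] 82.6
 mark touchstone [0.4133 0.2109 0.0115] 0.9
 mark touchstone [0.4233 0.3211 0.0933] 0.73
 reg touchstone 0.66 433 z5/50/95 [0.0285 0.0295 0.0306] rect [416.8 254.9] [96.4 33.1] 81.3 top [416.8 254.9] [96.4 33.1] 81.3
```

View pics/w6.png

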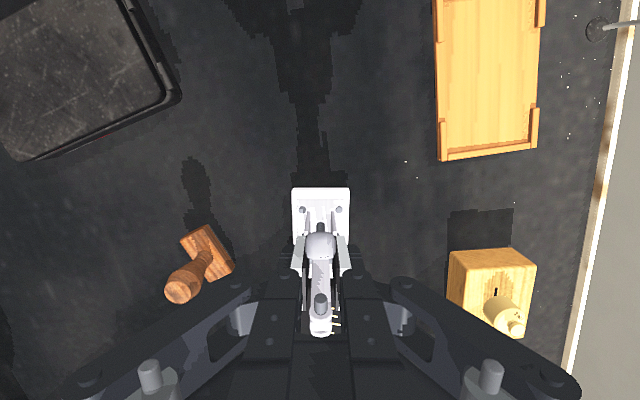

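The picture shows the handle raised to about 1.2 rad with its end at (320,245). I release it so it can spring fully open, then go up.

Call:
play_rows(
  motion=[
    [[0, 0, 0], [0, 0, 0]],
    [[0, 0, 0], [0, 0, 0]],
    [[0, 0, 0], [0, 0, 0]],
    [[0, 0, 0.04], [0, 0, 0]],
    [[0, 0, 0.12], [0, 0, 0]],
    [[0, 0, 0.2], [0, 0, 0]],
    [[0, 0, 0.25], [0, 0, 0]],
    [[0, 0, 0.25], [0, 0, 0]],
  ],
  gripper=0.4,
)

```text
time: 14.32
tool_pos: [0.4249, 0.3157, 0.1813]
tcp_rot: [-1.565, 0.092, -0.099]
wrist_force: [0.4, -0.0, -0.1]
width: 0.6
```

```bash
python3 look.py w7 handle_grip touchstone stone_tray
```

```text
t 14.325 tcp [0.4249 0.3157 0.1813] yaw -6.98 ydir [ 0.005  0.003 -1.   ] w 0.6 F [ 0.4 -0.  -0.1]
 mark handle_grip [0.4217 0.3043 0.094 ] 0.93
 reg handle_grip 0.77 379 z5/50/95 [0.0579 0.1154 0.1185] rect [421.3 305. ] [19.2 13.8] 76.8 top [422.4 308.7] [11.  12.9] 83.0
 reg handle_grip 0.64 364 z5/50/95 [0.0015 0.01   0.0223] rect [428.3 199.7] [ 58.3 242. ] 7.7 top [441.7 210.7] [ 27. 224.] 7.2
 mark touchstone [0.4153 0.2072 0.0081] 0.76
 reg touchstone 0.75 2945 z5/50/95 [0.0215 0.0293 0.0305] rect [410.8 218.4] [138.4  59.5] 84.2 top [412.5 225.6] [123.4  52. ] 82.4
 mark stone_tray [0.5563 0.3986 0.0044] 0.75
 reg stone_tray 0.75 7710 z5/50/95 [0.0039 0.0053 0.0092] rect [555.4 399.4] [ 74.5 116.8] 2.1 top [555.4 398.9] [ 74.5 114.1] 2.1
 reg stone_tray 0.73 3059 z5/50/95 [0.0106 0.0149 0.1167] rect [414.8 244.1] [175.4  73.6] 83.2 top [422.3 308.1] [12.3 13. ] 82.4
```

View pics/w7.png

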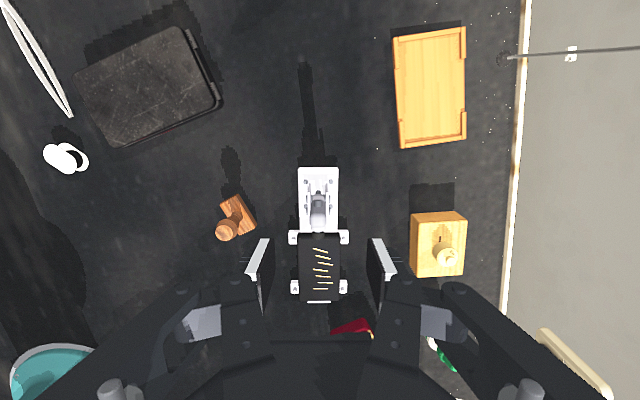

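The picture shows the clamp fully open: the handle stands upright at (318,210) and its end measures about 118 mm high, over the hinge. The stone with its streaks is free at (318,270). I move over it with the fingers fully open.

Call:
play_rows(
  motion=[
    [[-0.008, -0.06, 0], [0, 0, 0]],
    [[-0.02, -0.17, 0], [0, 0, 0]],
    [[-0.03, -0.26, 0], [0, 0, 0]],
    [[-0.035, -0.2825, -0.03], [0, 0, 0]],
    [[-0.035, -0.2825, -0.13], [0, 0, 0]],
    [[-0.035, -0.2825, -0.22], [0, 0, 0]],
    [[-0.035, -0.2825, -0.25], [0, 0, 0]],
    [[-0.035, -0.2825, -0.25], [0, 0, 0]],
  ],
  gripper=0,
)

```text
time: 15.68
tool_pos: [0.4084, 0.2014, 0.0772]
tcp_rot: [-1.57, 0.097, -0.094]
wrist_force: [0.8, -0.1, 0.3]
width: 1.0
```

```bash
python3 look.py w8 touchstone
```

```text
t 15.675 tcp [0.4084 0.2014 0.0772] yaw -6.97 ydir [-0.002 -0.001 -1.   ] w 1.0 F [ 0.8 -0.1  0.3]
 mark touchstone [0.4109 0.2105 0.0115] 0.61
 reg touchstone 0.88 8440 z5/50/95 [0.0277 0.0294 0.0305] rect [409.6 201.1] [107.3  60.1] 83.3 top [410.8 209.5] [89.9 52.3] 83.2
```

View pics/w8.png

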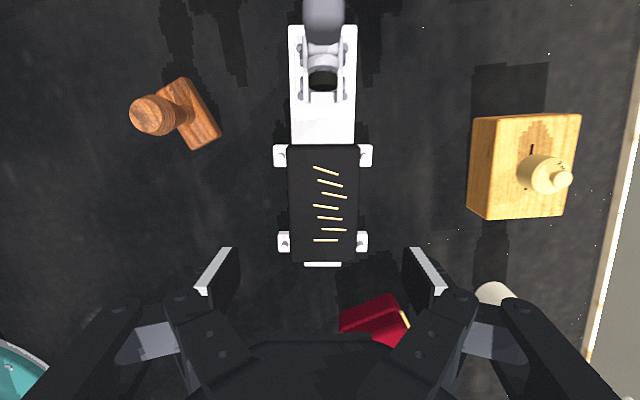

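The stone is free between the pads at (322,205), with top at 30 mm and yaw -7°, matching the earlier measurements. Going down and gripping.

Call:
play_rows(
  motion=[
    [[0, 0, -0.05], [0, 0, 0]],
    [[0, 0, -0.1], [0, 0, 0]],
    [[0, 0, -0.14], [0, 0, 0]],
    [[0, 0, -0.157], [0, 0, 0]],
    [[0, 0, -0.162], [0, 0, 0]],
    [[0, 0, -0.162], [0, 0, 0]],
  ],
)

```text
time: 16.58
tool_pos: [0.4096, 0.2018, 0.0137]
tcp_rot: [-1.568, 0.095, -0.096]
wrist_force: [0.4, 0.3, -0.2]
width: 0.997
```

Call:
play_rows(
  motion=[
    [[0, 0, 0], [0, 0, 0]],
    [[0, 0, 0], [0, 0, 0]],
    [[0, 0, 0], [0, 0, 0]],
    [[0, 0, 0], [0, 0, 0]],
    [[0, 0, 0], [0, 0, 0]],
  ],
  gripper=1,
  squeeze=45,
)

```text
time: 17.2
tool_pos: [0.4099, 0.2019, 0.014]
tcp_rot: [-1.568, 0.095, -0.097]
wrist_force: [0.4, -1.1, 6.1]
width: 0.594
```

```bash
python3 look.py w9 touchstone
```

```text
t 17.2 tcp [0.4099 0.2019 0.014 ] yaw -6.98 ydir [ 0.001  0.001 -1.   ] w 0.594 F [ 0.4 -1.1  6.1]
 mark touchstone [0.4147 0.211  0.0092] 0.58
 mark touchstone [0.4205 0.2865 0.0977] 0.47
 reg touchstone 0.55 16277 z5/50/95 [0.0279 0.0293 0.0304] rect [410.1 202.1] [105.3  63.6] 83.3 top [410.8 209.4] [90.8 52.5] 83.0
```

View pics/w9.png

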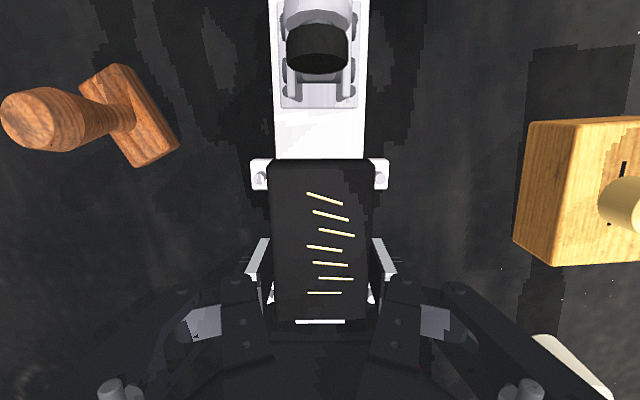

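The stone is gripped, at (318,240) between the pads, with an opening of about 51 mm. Lifting straight up.

Call:
play_rows(
  motion=[
    [[0, 0, 0.015], [0, 0, 0]],
    [[0, 0, 0.05], [0, 0, 0]],
    [[0, 0, 0.11], [0, 0, 0]],
    [[0, 0, 0.18], [0, 0, 0]],
    [[0, 0, 0.25], [0, 0, 0]],
    [[0, 0, 0.31], [0, 0, 0]],
    [[0, 0, 0.325], [0, 0, 0]],
    [[0, 0, 0.325], [0, 0, 0]],
  ],
)

```text
time: 18.35
tool_pos: [0.4091, 0.2016, 0.1434]
tcp_rot: [-1.568, 0.095, -0.096]
wrist_force: [-0.3, -0.7, -2.6]
width: 0.595
```

```bash
python3 look.py w10 touchstone
```

```text
t 18.35 tcp [0.4091 0.2016 0.1434] yaw -6.98 ydir [ 0.  0. -1.] w 0.595 F [-0.3 -0.7 -2.6]
 mark touchstone [0.4106 0.2108 0.1409] 0.84
 reg touchstone 0.6 16315 z5/50/95 [0.1572 0.1587 0.1597] rect [402.2 140.4] [228.8 116.5] 83.5 top [410.1 209. ] [90.7 52.1] 83.0
 reg touchstone 0.59 529 z5/50/95 [0.0957 0.101  0.1036] rect [420.1 293.1] [17.5 16.1] 79.7 top [420.3 292.8] [15.8 12. ] 83.0
```

View pics/w10.png

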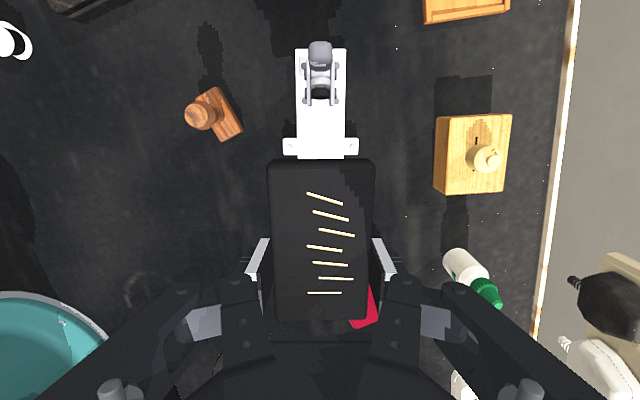

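The stone is lifted level at (320,240), with its top at 159 mm. Carrying it over the tray.

Call:
play_rows(
  motion=[
    [[0.05, 0.06, 0], [0, 0, 0.03]],
    [[0.12, 0.15, 0], [0, 0, 0.07]],
    [[0.2, 0.26, 0], [0, 0, 0.11]],
    [[0.28, 0.36, 0], [0, 0, 0.15]],
    [[0.34, 0.44, 0], [0, 0, 0.18]],
    [[0.366, 0.4735, -0.02], [0, 0, 0.195]],
    [[0.366, 0.4735, -0.1], [0, 0, 0.195]],
    [[0.366, 0.4735, -0.18], [0, 0, 0.195]],
    [[0.366, 0.4735, -0.225], [0, 0, 0.195]],
    [[0.366, 0.4735, -0.225], [0, 0, 0.195]],
  ],
)

```text
time: 19.75
tool_pos: [0.5535, 0.3894, 0.0505]
tcp_rot: [-1.574, -0.021, 0.028]
wrist_force: [-0.6, 0.5, -1.7]
width: 0.601
```

```bash
python3 look.py w11 touchstone stone_tray
```

```text
t 19.75 tcp [0.5535 0.3894 0.0505] yaw 1.78 ydir [-0.005 -0.003 -1.   ] w 0.601 F [-0.6  0.5 -1.7]
 mark touchstone [0.5533 0.397  0.0468] 0.79
 reg touchstone 0.93 16139 z5/50/95 [0.0642 0.0657 0.0667] rect [549.  368.8] [ 68.6 146.4] 2.2 top [553.3 397. ] [52.4 90.3] 2.2
 reg stone_tray 0.81 4103 z5/50/95 [0.0041 0.0056 0.0098] rect [555.6 417. ] [79.  78.8] 1.4 top [555.5 417. ] [74.2 78.8] 1.4
```

View pics/w11.png

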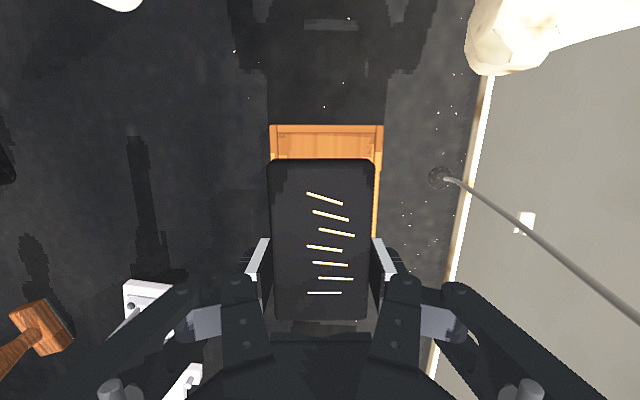

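The stone is level over the tray, at (320,240), with its bottom at about 48 mm. The arm was still settling by about 2 mm, so I lower to just above the floor and check again.

Call:
play_rows(
  motion=[
    [[0, 0, 0], [0, 0, 0]],
    [[0, 0, -0.02], [0, 0, 0]],
    [[0, 0, -0.05], [0, 0, 0]],
    [[0, 0, -0.075], [0, 0, 0]],
    [[0, 0, -0.085], [0, 0, 0]],
    [[0, 0, -0.085], [0, 0, 0]],
    [[0, 0, -0.085], [0, 0, 0]],
  ],
)

```text
time: 20.88
tool_pos: [0.5558, 0.3912, 0.0196]
tcp_rot: [-1.57, -0.025, 0.024]
wrist_force: [1.2, 0.5, -1.2]
width: 0.599
```

```bash
python3 look.py w12 touchstone stone_tray
```

```text
t 20.875 tcp [0.5558 0.3912 0.0196] yaw 1.8 ydir [ 0.  0. -1.] w 0.599 F [ 1.2  0.5 -1.2]
 mark touchstone [0.5595 0.3983 0.0183] 0.87
 reg touchstone 0.9 16052 z5/50/95 [0.0334 0.0348 0.0358] rect [554.5 399.3] [93.3 59.2] 86.7 top [555.8 398.7] [52.4 90.5] 1.9
 reg stone_tray 0.72 5276 z5/50/95 [0.0042 0.0058 0.0098] rect [555.9 399.9] [ 77.3 114.2] 0.4 top [556.  399.2] [ 74.1 114.2] 1.6
```

View pics/w12.png

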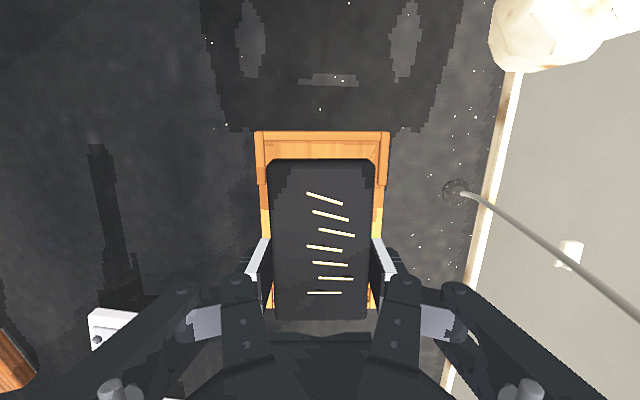

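The stone is centred in the tray to within 1 mm, at (555.8, 398.7) against (556.0, 399.2), with its bottom at about 17 mm. I lower the last 12 mm slowly.

Call:
play_rows(
  motion=[
    [[0, 0, -0.008], [0, 0, 0]],
    [[0, 0, -0.016], [0, 0, 0]],
    [[0, 0, -0.023], [0, 0, 0]],
    [[0, 0, -0.028], [0, 0, 0]],
    [[0, 0, -0.03], [0, 0, 0]],
    [[0, 0, -0.03], [0, 0, 0]],
    [[0, 0, -0.03], [0, 0, 0]],
  ],
)

```text
time: 22.0
tool_pos: [0.5557, 0.3911, 0.0074]
tcp_rot: [-1.57, -0.025, 0.024]
wrist_force: [-0.6, -0.2, -1.8]
width: 0.603
```

```bash
python3 look.py w13 touchstone
```

```text
t 22.0 tcp [0.5557 0.3911 0.0074] yaw 1.8 ydir [ 0.  0. -1.] w 0.603 F [-0.6 -0.2 -1.8]
 mark touchstone [0.557  0.3993 0.0044] 0.62
 reg touchstone 0.72 16194 z5/50/95 [0.0212 0.0226 0.0236] rect [554.1 398.8] [55.2 90.1] 1.9 top [555.5 398.8] [52.4 90.1] 1.9
```

The top reads 22.6 mm, and it read 29.3 mm in the fixture where the true value is 30, so the bottom is at about 5.3 mm. Releasing.

Call:
play_rows(
  motion=[
    [[0, 0, -0.001], [0, 0, 0]],
    [[0, 0, -0.001], [0, 0, 0]],
    [[0, 0, -0.001], [0, 0, 0]],
    [[0, 0, 0.03], [0, 0, 0]],
    [[0, 0, 0.1], [0, 0, 0]],
    [[0, 0, 0.2], [0, 0, 0]],
    [[0, 0, 0.32], [0, 0, 0]],
    [[0, 0, 0.4], [0, 0, 0]],
    [[0, 0, 0.4], [0, 0, 0]],
  ],
  gripper=0.1,
)

```text
time: 23.28
tool_pos: [0.5581, 0.3927, 0.173]
tcp_rot: [-1.566, -0.031, 0.019]
wrist_force: [0.4, 0.6, 0.5]
width: 0.901
```

```bash
python3 look.py w14 touchstone stone_tray weight_100 wood_block handle_grip; python3 - <<'E'
from h import *
p,d=cams.read_camera('top'); save(cv2.resize(p[90:290,170:480],None,fx=2.5,fy=2.5),'top1.png')
z=np.load('last.npz'); st=dict(tool_pos=z['pos'],tcp_rot=z['rot'])
P=cloud('wrist',z['d'],z['d']>0,st)
Q=P[(abs(P[:,0]-.5557)<.022)&(abs(P[:,1]-.399)<.04)]; A=np.c_[Q[:,:2]-[.5557,.399],np.ones(len(Q))]
print('stone top plane',np.linalg.lstsq(A,Q[:,2],rcond=None)[0].round(4))
E
```

```text
t 23.275 tcp [0.5581 0.3927 0.173 ] yaw 1.8 ydir [ 0.008  0.005 -1.   ] w 0.901 F [0.4 0.6 0.5]
 mark touchstone [0.5535 0.3996 0.0028] 0.98
 reg touchstone 0.89 3836 z5/50/95 [0.0208 0.0223 0.0235] rect [555.1 399. ] [54.8 90.9] 0.6 top [555.4 398.7] [51.9 89.6] 1.7
 reg touchstone 0.69 634 z5/50/95 [0.0518 0.0847 0.1131] rect [425.  308.4] [10.9 17.3] 43.4 top [424.5 312.8] [ 4.6 12.4] 62.6
 reg stone_tray 0.86 2270 z5/50/95 [0.004  0.0056 0.0097] rect [555.2 399.7] [ 75.1 114. ] 1.3 top [556.1 399.5] [ 74.2 113.4] 1.7
 mark weight_100 [0.5559 0.2243 0.0349] 0.79
 reg weight_100 0.59 356 z5/50/95 [0.0363 0.0497 0.0536] rect [556.5 225.5] [14.5 22.7] 86.4 top [556.5 225.4] [14.5 22.6] 86.4
 mark wood_block [ 0.5581  0.2171 -0.0027] 0.68
 reg wood_block 0.73 1967 z5/50/95 [0.0075 0.0326 0.034 ] rect [557.7 229.1] [57.7 56.1] 87.0 top [557.7 228.9] [57.3 56.1] 87.1
 reg wood_block 0.32 347 z5/50/95 [0.0371 0.05   0.0538] rect [560.5 309.4] [182.8  22.7] 87.2 top [560.5 309.4] [182.8  22.5] 87.2
 mark handle_grip [0.4225 0.3018 0.0941] 0.76
 reg handle_grip 0.59 588 z5/50/95 [0.0541 0.0847 0.1119] rect [425.4 308.4] [10.3 17.5] 39.9 top [424.4 312.7] [ 4.8 12.4] 65.1
stone top plane [0.0109 1.9234 0.2036]
```

View pics/w14.png

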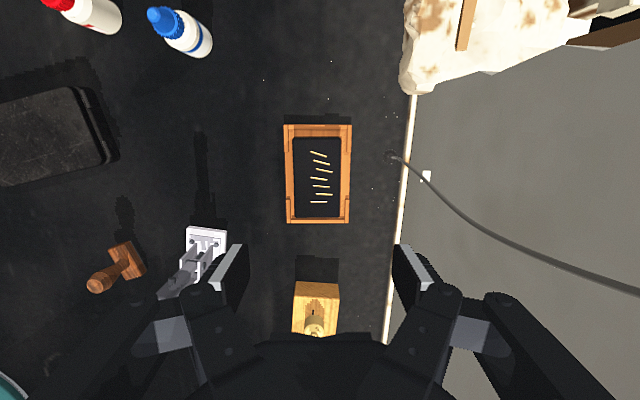

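View pics/top1.png

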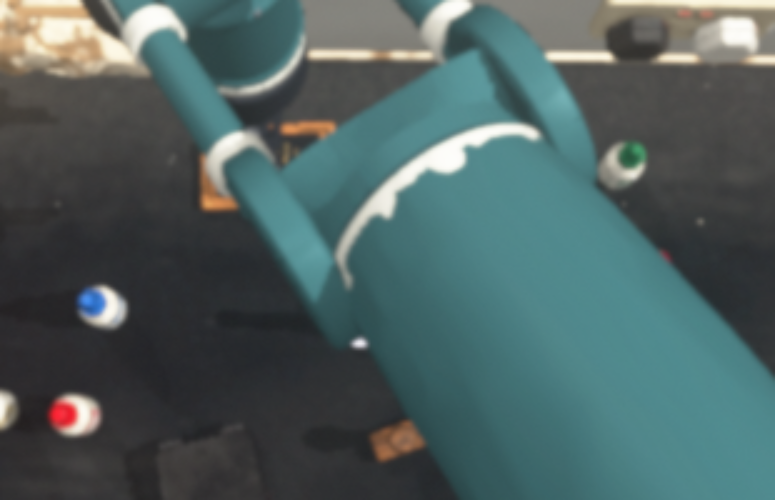

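The stone lies inside the tray, at (318,178), streaks up. The plane fit picked up gripper points (its height came out at 0.2 m), so I redo it with those filtered out.

```bash
python3 - <<'E'
from h import *
z=np.load('last.npz'); st=dict(tool_pos=z['pos'],tcp_rot=z['rot'])
P=cloud('wrist',z['d'],z['d']>0,st); P=P[P[:,2]<.04]
for h,c,a,b in (('stone',(.5557,.399),.022,.04),('floor/rim',(.5557,.399),.0,.0)):
    Q=P[(abs(P[:,0]-c[0])<a)&(abs(P[:,1]-c[1])<b)]
    if len(Q)>9: print(h,len(Q),np.linalg.lstsq(np.c_[Q[:,:2]-c,np.ones(len(Q))],Q[:,2],rcond=None)[0].round(4))
# worktop reference tilt
Q=P[(abs(P[:,2])<.006)&(P[:,0]>.48)&(P[:,0]<.63)&(P[:,1]>.47)&(P[:,1]<.6)]
print('worktop',len(Q),np.linalg.lstsq(np.c_[Q[:,:2]-[.55,.5],np.ones(len(Q))],Q[:,2],rcond=None)[0].round(4))
E
```

```text
stone 2927 [-0.0046 -0.      0.0224]
worktop 16011 [-0.0007 -0.0004 -0.0004]
```

Call:
play_rows(
  motion=[
    [[-0.1, 0.1, 0.1], [0, 0, 0]],
    [[-0.2, 0.2, 0.15], [0, 0, 0]],
    [[-0.3, 0.3, 0.15], [0, 0, 0]],
    [[-0.4, 0.4, 0.15], [0, 0, 0]],
    [[-0.4, 0.45, 0.15], [0, 0, 0]],
    [[-0.4, 0.45, 0.15], [0, 0, 0]],
    [[-0.4, 0.45, 0.15], [0, 0, 0]],
  ],
)

```text
time: 24.75
tool_pos: [0.3959, 0.5703, 0.227]
tcp_rot: [-1.572, -0.024, 0.025]
wrist_force: [0.0, 0.7, -0.6]
width: 0.903
```

```bash
python3 - <<'E'
from h import *
p,d=cams.read_camera('top'); save(cv2.resize(p[90:290,170:480],None,fx=2.5,fy=2.5),'top2.png')
for l in ['touchstone','stone_tray','weight_100','wood_block','rinse','stamp','ring_box','acid_18','handle_grip']:
    print(l,[(c2w('top',q['xyz']).round(4).tolist(),round(q['conf'],2)) for q in cams.mark_of('top',l)[:2]])
s=bot.read_state(); print(s['time'],abs(s['joint_vel']).max().round(4))
p,d=cams.read_camera('scene'); save(cv2.resize(p[130:260,170:430],None,fx=3,fy=3),'scene2.png')
E
```

```text
touchstone [([0.557, 0.3989, 0.0039], 0.72)]
stone_tray [([0.5558, 0.4014, 0.0037], 0.75), ([0.4081, 0.2103, 0.0172], 0.43)]
weight_100 [([0.5563, 0.2255, 0.0299], 0.61)]
wood_block [([0.5585, 0.2183, -0.0004], 0.77)]
rinse [([0.4211, 0.2842, 0.0974], 0.65), ([0.4276, 0.5346, -0.0013], 0.59)]
stamp [([0.4447, 0.0819, -0.0034], 0.65), ([0.3214, 0.2896, -0.001], 0.64)]
ring_box [([0.4445, 0.0807, -0.0041], 0.98)]
acid_18 [([0.5548, 0.0976, -0.0032], 0.63), ([0.5563, 0.2228, 0.0311], 0.55)]
handle_grip [([0.5532, 0.4036, 0.0023], 0.65), ([0.4234, 0.3082, 0.0928], 0.48)]
25.25 0.0029
```

View pics/top2.png

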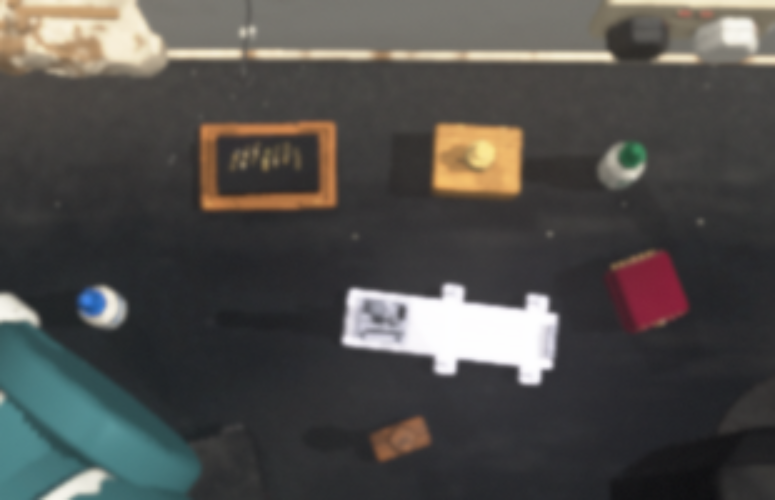

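View pics/scene2.png

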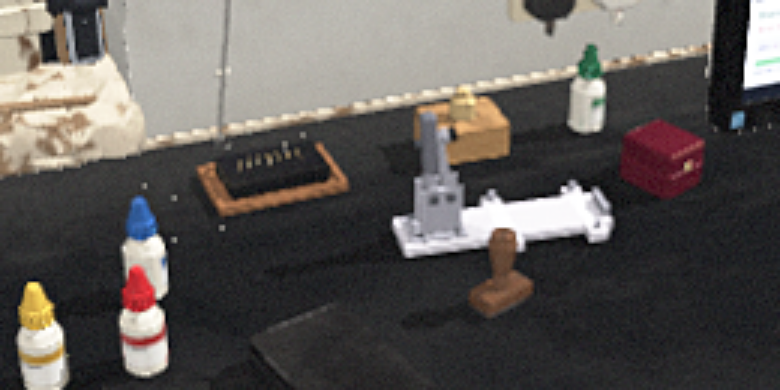

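In both pictures the stone lies flat in the tray, top view (268,163). The weight stands on the block at (480,155), the clamp is upright and open, and the bystanders haven't moved. Handing in.

```bash
python3 -c "
from workcell import bot
print(bot.finish_job())"
```

```text
the job is handed in; nothing more can be done
None
```

I finished every step and handed the job in at about 25 s of the 58 s allowed. No verdict was reported.

**What I did:** I put the brass weight on the block and swung the clamp handle to about 1.2 rad in a light grip. When I let go, it sprang fully open. I then lifted the stone straight up, laid it in the tray, released it and moved the arm clear.

**Last checks:**

| Item | Result |
|---|---|
| Stone in tray | Within about 1 mm of the tray's centre, streaks up, tilt about 0.005 rad. Its underside is at about 5 mm, the height of the tray floor. |
| Weight | Upright near the middle of the block's top. Its top was at 60 mm (33 + 27), measured by wrist-camera depth just after I let go. |
| Clamp handle | Upright and open. Its end was about 118 mm high over the hinge when released, and it was still standing in the final views. |
| Block and bystanders | Within a few millimetres of their starting positions, about the networks' own error. |

**Checks that disagreed:**
- **Stone plane fit:** the first fit picked up gripper points and gave a height of 0.2 m. With those filtered out, it gave 22.4 mm for the stone's top, as expected.
- **Recognition networks:** they gave some wrong matches, such as the raised handle reported as "rinse". I rejected these against the pictures.

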